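# Clamp the burner head for cleaning

## Task

A burner head off the gas range lies loose between the jaws of the one-hand bar clamp on the service board. Pump the clamp's trigger, each pull right in to the pistol grip and each return right forward, so that the jaw walks up and pushes the burner head fully home into the V of the fixed jaw; then keep the trigger squeezed with a light, steady pressure and finish still holding it squeezed, so that I can brush out the ports. Squeeze gently, the thin casting must not be crushed, keep the burner head flat on its bearers without touching it yourself, and leave the things lying around where they are.

Things in the scene. Friction and masses are not known exactly. Their poses are not given: they have to be found in the camera images.
- clamp: Plywood board, 390 x 130 x 18 mm, fixed on the worktop, with a bar clamp along it. Origin on the worktop, on the clamp's centre line, 10 mm short of the board's middle. x = closing direction, from the pistol-grip head to the fixed V jaw (dark steel, 36 mm high, V of 120 degrees) at the +x end; z up. Two wooden bearers, tops 38 mm above the worktop, carry the burner head between the jaws.
- head (a joint): Travel in m (0 to 0.082) along the toothed bar, in the clamp's +x, of the sliding head: black housing, jaw plate, upright pistol grip and trigger together. Starts at 0 to 0.035. The ratchet lets it slide forward (some 6 N of drag), never back. The jaw meets the burner head at home in the V at about 0.070. A full pull of the trigger, then return, gains 10 to 12 mm.
- trigger (a joint): Pull in rad: 0 forward (spring), 0.36 fully pulled to the grip. When the jaw bears on the work at home the trigger stalls before 0.36. The spring takes 3 N at trigger_front, 6 N when pulled; a free pull takes about 10 N. Stalled, the jaw presses with about 2.1 times the squeeze less 12 N: squeeze with 20 to 40 N; from about 70 N the casting is crushed.
- grip (a point): Centre of the black upright pistol grip, 142 mm above the worktop, moving with the head; axes as clamp. Grip 24 mm thick (x), 32 mm wide (y), top at 177 mm. At this height grip back (12 mm behind this point) and trigger front are 62 mm apart with the trigger forward, 39 mm when pulled. Housing below: 36 mm wide, top at 79 mm; free space above it around grip and trigger.
- trigger_front (a point): Point on the front (+x) face of the trigger, where a finger pulls; level with grip and 50 mm ahead of it when forward. The trigger is a grey blade, 10 mm thick, 24 mm wide, ahead of the grip, hinged at its foot 74 mm above the worktop, top at about 153 mm. This point, 68 mm above the hinge, swings back about 24 mm towards the grip in a full pull.
- jaw_face (a point): On the moving jaw, a dark steel plate 56 mm wide with a smooth grey nylon pad on its +x face: middle of the pad (50 mm wide, 28 mm high), 52 mm above the worktop, moving with the head, 72.5 mm ahead (+x) of grip.
- burner_center (a point): Centre, half-way up, of the burner head: round plain alloy casting, 84 mm diameter, 26 mm high, dark slots round its side and a dark bore on top, about 0.4 kg. It starts loose on the bearers, 6 to 18 mm short of the V and up to 8 mm to a side. z up.
- seat (a point): Fixed point: where burner_center is when the burner head is home in the V, 51 mm above the worktop, at x = 115 mm, y = 0 of clamp; axes as clamp.
- wire_brush: Bystander: brush with wooden handle, about 190 mm long, on the worktop beside the board. Leave it alone.
- spanner: Bystander: steel spanner, about 170 mm long, on the worktop beside the board. Leave it alone.
- burner_cap: Bystander: dark cast disc, 76 mm diameter, 13 mm high, on the worktop beyond the fixed jaw. Leave it alone.
Things that resemble listed ones, but are neither listed nor needed, are in the scene too. What is meant by the part that bears burner_center is not orange, and is the smaller of those in its own colour.

How it is judged:
By the outcome, as a careful person would: the job done as asked, in the order asked, and still so for the second after the job is handed in, while the arm keeps its last pose, push and grip.
It also fails if it takes over 45 s, if anything falls off the work surface, if the arm or the gripper's body presses on something with over 40 N, if the wrist force passes 120 N, or if a joint passes its speed limit or range.

## Robot

A 7-joint arm with a two-finger parallel gripper is mounted at the origin on the work surface. World frame = base frame: x ahead of the robot, y to its left, z up, the work surface at z = 0. Lengths are in m, angles in rad, forces in N, time in s.
With the tool pointing down it reaches from about 0.4 to 0.85 m from the base axis. Payload 10.4 kg.
Tool frame: the origin (TCP) lies midway between the tips of the shut fingers; the grasp point (between the pads) lies 19 mm behind it; z points along the fingers, y is the line along which they close (so a half turn about z gives the same grasp; the last joint's range is limited). The gripper opens to 87 mm and grips with 3 to 60 N. Pads are 19 mm wide; open, the fingers measure 117 mm over their backs; the gripper's body (75 mm by 190 mm) begins 51 mm behind the grasp point.
Start: joints at [-1.185, 0.332, -0.065, 1.46, 0.022, 1.35, -0.088], TCP at [0.248, 0.574, 0.223] pointing down, gripper open.
Joint ranges: [-2.6, 2.6], [-0.5, 2.12], [-1.47, 1.34], [0.16, 2.42], [-1.27, 4.41], [0.06, 2.06], [-2.6, 2.6]. Speed limits (rad/s): [2.22, 2.22, 2.79, 2.79, 3.14, 3.14, 3.14].

## Interface

Orientations are given as a unit quaternion [x, y, z, w].
In Python, from bench import r gives the robot as it stands.
- The arm moves only by the tool arm_command, never from a script. Its argument "moves" is one flat list of numbers, 4 for each row, row after row: the shift along the tool's x, y, z in cm, then the turn about the tool's z in degrees. A call has 1 to 12 rows; each row shifts and turns the commanded pose from where the row before left it, along the tool's axes as they then stand; what a row does not reach is not made up. A row lasts 1/12 s, in which the tool goes at most 41.7 mm and 7.16 degrees, less where a joint would pass 70% of its speed; a pose out of reach is approached as far as the arm can. A call with a gripper value outside its range is refused whole. "fingers" is the opening in per cent of the stroke, from 0 (shut) to 100 (fully open), set as the call begins (left out, the last holds). The fingers move at their own pace and stop on an object; "squeeze" is the grip in N (left out, the last holds). Time passes only in rows, so rows that do not move let the fingers close. It gives the time, the measured TCP pose, the force, the opening and the grip force at its end, in the units of the state.
- r.read_state(): the state, without advancing time (a new reading comes with each control period).
- r.camera(name): name is "scene" or "top"; returns the picture (400x640x3 uint8, red, green, blue); there is no depth.
- r.camera_info(name): a dict with "fx", "fy", "cx", "cy" (pixels), "origin" and "attitude" of the camera in the world. Camera axes: x right, y up, looking along -z (the intrinsics and any distortion apply to the point x, -y, -z); pixel columns grow to the right and rows downward; lengths in m; the calibration is good to about 2 mm. A picture is of the moment at which its call begins. camera_info takes no time and is no camera call.
- r.close_job(): hands the job in; it is judged then, once.
The state is a dict: "time": time; "joint_positions": joint angles; "joint_vel": joint speeds; "joint_torque": joint torques, N m; "ee_pos": TCP position; "eef_rot": TCP orientation; "ft_force": force on the tool from outside, world axes, zero at the start; "torque": the same for the moment, N m; "width": finger opening in m; "grip_force": force on a finger pad.
Only numpy, scipy, OpenCV 4.12 (cv2) and the standard library are available. Lean on these libraries where they do the work, as an engineer would, in place of code of your own. Each camera call takes 0.05 s, during which the arm holds its last target. There are 200 camera calls.

## Working session

There is one attempt and no reset: what is moved stays moved. The work goes in short steps, Python scripts to look and compute and a tool call to move; the robot and the scene stay as the last step left them, time stands still between calls to the robot, and variables do not carry over. Pictures are saved under pics/ and viewed, at most 10 in all, crops included, and the job is handed in when it is done.

Besides the shell and the picture viewer there is one more tool, called after "Emit:" as name(argument=value, ...) on one line, values as JSON. arm_command: Moves the arm, as the interface text tells. Its arguments: {"type":"object","properties":{"moves":{"type":"array"},"fingers":{"type":"number"},"squeeze":{"type":"number"}},"required":["moves"]}

```bash
mkdir -p pics; ls; python3 - <<'E'
from bench import r
import cv2
for n in("scene","top"):
    cv2.imwrite(f"pics/{n}0.png",r.camera(n)[:,:,::-1]); print(n,r.camera_info(n))
s=r.read_state(); print(s)
E
```

```text
pics
scene {'fx': 434.64657744721353, 'fy': 434.64657744721353, 'cx': 318.9656535660506, 'cy': 201.57807406192967, 'origin': array([ 1.14944781, -0.01468196,  0.55188473]), 'attitude': array([0.3468422 , 0.27048654, 0.56100334, 0.70129365])}
top {'fx': 492.88269175221717, 'fy': 492.88269175221717, 'cx': 317.7549375507192, 'cy': 206.8932324690708, 'origin': array([0.39338692, 0.14615992, 1.02394744]), 'attitude': array([ 0.07576111, -0.07256686, -0.69716343,  0.70919493])}
{'time': 0.1, 'joint_positions': array([-1.18462757,  0.33278898, -0.06471419,  1.46081237,  0.02162078,
        1.34989127, -0.08850408]), 'joint_vel': array([-1.49195565e-03, -1.98431723e-03, -8.51797753e-04, -3.90281434e-03,
        1.26952210e-05, -1.17906039e-03, -9.65521732e-04]), 'joint_torque': array([ 1.78409060e-03, -6.24546003e+01,  2.48618791e-02, -3.90713954e+01,
       -6.13780017e-02,  3.67897656e-02,  1.11536897e-04]), 'ee_pos': array([0.24829714, 0.57321031, 0.22186731]), 'eef_rot': array([ 2.02948605e-01,  9.79189206e-01, -5.95317264e-04, -8.84544043e-05]), 'ft_force': array([ 0.68656541,  0.57107708, -0.21324304]), 'torque': array([-0.01232527,  0.06043458, -0.04815804]), 'grip_force': 0.0, 'width': 0.08709506558215838}
```

View pics/scene0.png

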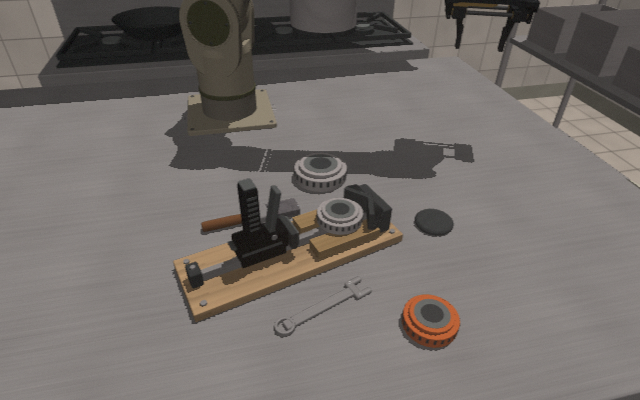

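View pics/top0.png

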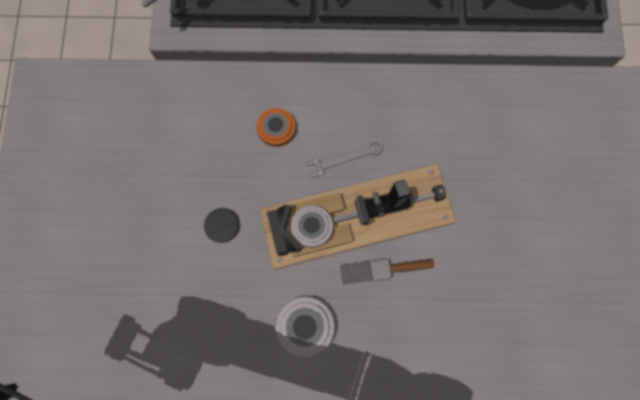

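The scene shows the clamp with a pale burner head between the jaws. Three things could be taken for that head:
- Grey in the jaws: scene (340,215), top (312,226).
- Larger grey, loose: scene (320,172), top (305,326).
- Orange: scene (431,320), top (276,127).

I choose the smaller grey one in the jaws. A close crop will check that choice.

```bash
cat > h.py <<'E'
from bench import r
import numpy as np, cv2
from scipy.spatial.transform import Rotation as R
def ci(n):
    c=r.camera_info(n); return c,R.from_quat(c["attitude"]).as_matrix()
def ray(n,u,v,z):
    c,A=ci(n); d=A@np.array([(u-c["cx"])/c["fx"],-(v-c["cy"])/c["fy"],-1]); o=np.array(c["origin"])
    return o+d*(z-o[2])/d[2]
def proj(n,p):
    c,A=ci(n); q=(np.atleast_2d(p)-c["origin"])@A
    return np.c_[c["cx"]+c["fx"]*q[:,0]/-q[:,2], c["cy"]-c["fy"]*q[:,1]/-q[:,2]]
E
python3 - <<'E'
import cv2
t=cv2.imread("pics/top0.png")[150:280,250:460]; s=cv2.imread("pics/scene0.png")[165:315,165:415]
cv2.imwrite("pics/topc.png",cv2.resize(t,None,fx=3.8,fy=3.8,interpolation=2)); cv2.imwrite("pics/scc.png",cv2.resize(s,None,fx=3.2,fy=3.2,interpolation=2))
E
```

```text
(no output)
```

View pics/topc.png

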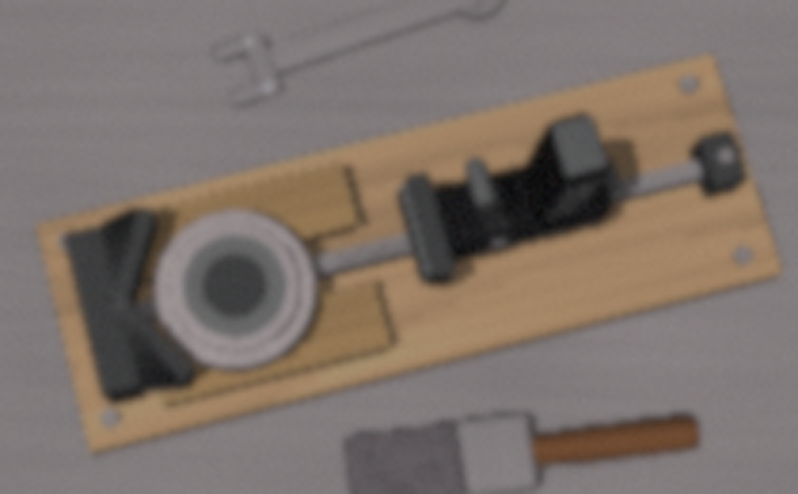

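View pics/scc.png

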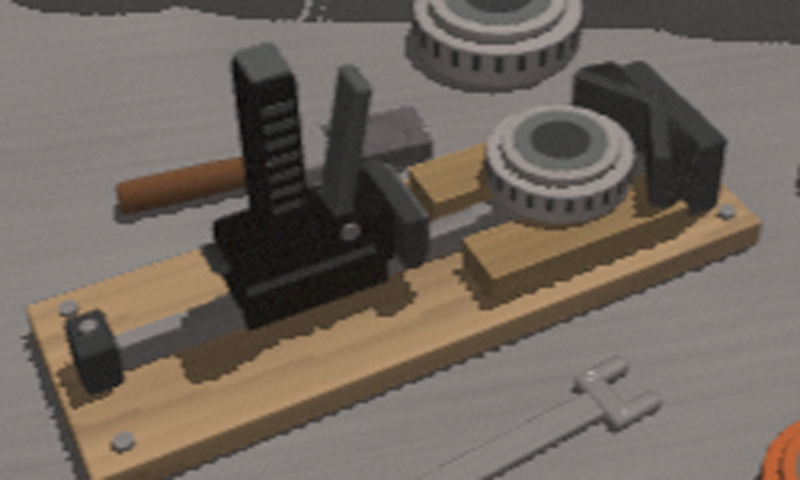

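```bash
python3 - <<'E'
from h import *
from scipy.optimize import least_squares
T=lambda p:np.array(p)/3.8+[250,150]
S=lambda p:np.array(p)/3.2+[165,165]
tc=T([[40,225],[713,55],[778,272],[93,452]]); 
w=np.array([ray("top",u,v,.018) for u,v in tc]); print(w)
sc=S([[30,310],[95,478],[760,225]]); print(np.array([ray("scene",u,v,.018) for u,v in sc]))
# clamp corner coords: x from -0.185..0.205 
C=np.array([[.205,0],[-.185,0],[-.185,0],[.205,0]]);
d=(w[0]+w[3]-w[1]-w[2])[:2]; a0=np.arctan2(d[1],d[0])
# y side sign by cross
n=np.array([-np.sin(a0),np.cos(a0)]); sg=np.sign((w[:,:2]-w[:,:2].mean(0))@n); C[:,1]=.065*sg
def tr(q,P): 
    P=np.atleast_2d(P);c,s=np.cos(q[2]),np.sin(q[2]); return np.c_[q[0]+c*P[:,0]-s*P[:,1],q[1]+s*P[:,0]+c*P[:,1],P[:,2]]
C3=np.c_[C,np.full(4,.018)]
gt=T([582,148]); gs=S([266,62])
bt=T([237,287])
def f(q):
    e=(proj("top",tr(q,C3))-tc).ravel()
    e2=(proj("scene",tr(q,C3[[1,2,3] if 0 else [1,2]])) )
    return e
q=least_squares(f,[*w[:,:2].mean(0),a0]).x
print("clamp",q,np.degrees(q[2]),f(q).round(1))
print("scene corners",(proj("scene",tr(q,C3))).round(1),sc.round(1))
inv=lambda p:R.from_euler('z',-q[2]).apply(p-np.array([q[0],q[1],0]))
for nm,(n,u,z) in dict(gtop=("top",gt,.177),gsc=("scene",gs,.177),bur=("top",bt,.064),burs=("scene",S([562,137]),.064)).items():
    p=ray(n,*u,z); print(nm,p.round(4),inv(p).round(4))
print("trig top", inv(ray("top",*T([478,167]),.153)).round(4), inv(ray("scene",*S([354,70]),.153)).round(4))
print("jaw", inv(ray("top",*T([428,227]),.075)).round(4))
E
```

```text
[[ 0.60096551  0.27186191  0.018     ]
 [ 0.70432859 -0.10041878  0.018     ]
 [ 0.581576   -0.1317284   0.018     ]
 [ 0.4774723   0.23834175  0.018     ]]
[[ 0.59049373 -0.1317785   0.018     ]
 [ 0.70904405 -0.09882211  0.018     ]
 [ 0.61045749  0.27126176  0.018     ]]
clamp [0.59392962 0.05986067 1.84209594] 105.54432263962494 [-1.4 -0.3  0.2 -0.8  2.   0.4 -0.8  0.5]
scene corners [[402.5 231.9]
 [193.2 313.1]
 [172.1 258.3]
 [363.8 194.4]] [[174.4 261.9]
 [194.7 314.4]
 [402.5 235.3]]
gtop [0.609 0.001 0.177] [-0.0607  0.0012  0.177 ]
gsc [0.6169 0.0041 0.177 ] [-0.0598 -0.0072  0.177 ]
bur [0.5603 0.1623 0.064 ] [0.1077 0.005  0.064 ]
burs [0.5639 0.1649 0.064 ] [0.1093 0.0007 0.064 ]
trig top [-0.0156 -0.0071  0.153 ] [-0.014  -0.0009  0.153 ]
jaw [0.0046 0.0012 0.075 ]
```

The crop confirms the choice: a plain alloy head sits on the bearers just short of the V, with its centre at crop (237,287). The grip top is at crop (582,148) and the trigger at (478,167). I put the grip at about (0.612, 0.003) with the clamp heading about 105.5°.

Emit:
arm_command(moves=[0, 0, 0, -6.5, 0, 0, 0, -6.5, 0, 0, 0, -6.5, 0, 0, 0, -6.5, 0, 0, 0, -6.5, 0, 0, 0, -6.5, -1.1, -3.5, 0, 0, -1.1, -3.5, 0, 0, -1.1, -3.5, 0, 0, -1.1, -3.5, 0, 0, -1.1, -3.5, 0, 0, -1.1, -3.5, 0, 0], fingers=100, squeeze=20)

```text
time: 1.1
ee_pos: [0.369, 0.3871, 0.2223]
eef_rot: [-0.135, 0.991, -0.0, -0.0]
ft_force: [-0.3, 0.3, 0.1]
width: 0.0868
grip_force: 0.0
```

Emit:
arm_command(moves=[-1.1, -3.5, 0, 0, -1.1, -3.5, 0, 0, -1.1, -3.5, 0, 0, -1.1, -3.5, 0, 0, -1.1, -3.5, 0, 0, -1.1, -3.5, 0, 0, -1.1, -3.5, 0, 0, -1.1, -3.5, 0, 0, -1.1, -3.5, 0, 0, -1.1, -3.5, 0, 0, 0, 0, 0, 0, 0, 0, 0, 0])

```text
time: 2.1
ee_pos: [0.5689, 0.0788, 0.222]
eef_rot: [-0.133, 0.991, -0.0, -0.0]
ft_force: [-0.5, 0.0, 0.5]
width: 0.0869
grip_force: 0.0
```

```bash
cat >> h.py <<'E'
def delta(p):
    s=r.read_state(); M=R.from_quat(s["eef_rot"]); print("t",round(s["time"],2),"tcp",s["ee_pos"].round(4),"yhead",np.degrees(np.arctan2(*M.as_matrix()[[1,0],1])).round(2),"F",s["ft_force"].round(1),"w",round(s["width"],4),"delta cm tool",(M.inv().apply(np.array(p)-s["ee_pos"])*100).round(2))
E
python3 - <<'E'
from h import *
delta([.607,.021,.123])
t=r.camera("top")[:,:,::-1];s=r.camera("scene")[:,:,::-1]
o=np.hstack([cv2.resize(t[130:260,330:470],(400,371),interpolation=2),cv2.resize(s[100:290,170:375],(400,371),interpolation=2)]);cv2.imwrite("pics/a1.png",o)
E
```

```text
t 2.1 tcp [0.5689 0.0788 0.222 ] yhead 105.33 F [-0.5  0.   0.5] w 0.0869 delta cm tool [-2.16 -6.58  9.9 ]
```

View pics/a1.png

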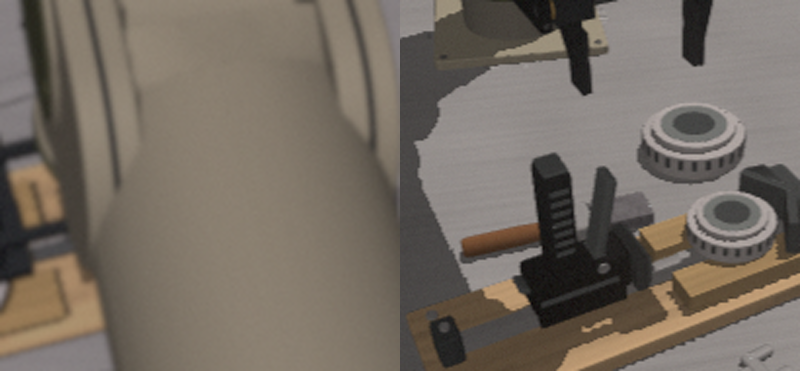

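The top camera is blocked by the arm, and the scene view shows the gripper still short of the grip. I'll move on and check from near.

Emit:
arm_command(moves=[-1.1, -3.3, 0, 0, -1.1, -3.3, 0, 0, 0, 0, 1, 0, 0, 0, 1, 0, 0, 0, 0, 0])

```text
time: 2.62
ee_pos: [0.6058, 0.0255, 0.2]
eef_rot: [-0.137, 0.991, 0.0, -0.002]
ft_force: [0.0, 0.3, -0.1]
width: 0.0869
grip_force: 0.0
```

```bash
python3 - <<'E'
from h import *
delta([.607,.021,.123])
s=r.camera("scene")[:,:,::-1]
s=s[90:270,170:370];cv2.imwrite("pics/a2.png",cv2.resize(s,None,fx=3.3,fy=3.3,interpolation=2))
E
```

```text
t 2.62 tcp [0.6058 0.0255 0.2   ] yhead 105.69 F [ 0.   0.3 -0.1] w 0.0869 delta cm tool [-0.03 -0.48  7.7 ]
```

View pics/a2.png

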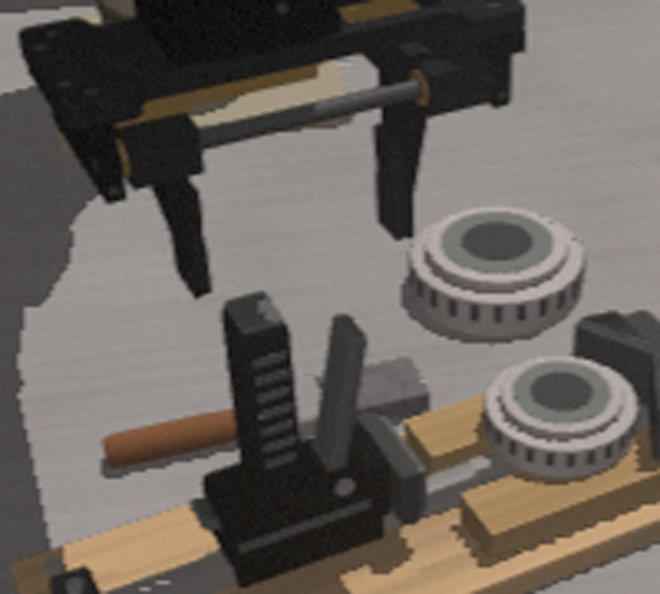

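```bash
python3 - <<'E'
from h import *
P=lambda p:((proj("scene",p)-[170,90])*3.3).round(0)
s=r.read_state();M=R.from_quat(s["eef_rot"]).as_matrix();t=s["ee_pos"]
print("tips",P([t-.0435*M[:,1],t,t+.0435*M[:,1]]))
M[:,1]=[-.267,.964,0]; M[:,0]=[-.964,-.267,0]
c=np.array([.607,.021,.142]); 
g=c-.019*M[:,1]; g[2]=.177
print("grip top corners",P([g+a*.012*M[:,1]+b*.016*M[:,0] for a,b in((-1,-1),(-1,1),(1,1),(1,-1))]))
f=c+.031*M[:,1];f[2]=.142; print("trigfront",P([f-.012*M[:,0],f+.012*M[:,0]]))
E
```

```text
tips [[206. 273.]
 [299. 248.]
 [388. 223.]]
grip top corners [[241. 332.]
 [216. 295.]
 [265. 281.]
 [292. 317.]]
trigfront [[369. 351.]
 [348. 324.]]
```

The fingertips, at crop (200,293) and (400,235), straddle the grip top near (256,313) and the trigger near (350,320), as predicted. Descending.

Emit:
arm_command(moves=[0, -0.45, 1.5, 0, 0, 0, 1.5, 0, 0, 0, 1.5, 0, 0, 0, 1.5, 0, 0, 0, 1.5, 0, 0, 0, 0, 0, 0, 0, 0, 0])

```text
time: 3.25
ee_pos: [0.6079, 0.0209, 0.1276]
eef_rot: [-0.137, 0.991, 0.0, -0.0]
ft_force: [0.5, 1.1, -0.1]
width: 0.0866
grip_force: 0.0
```

```bash
python3 - <<'E'
from h import *
delta([.607,.021,.123])
s=r.camera("scene")[:,:,::-1]
s=s[90:270,170:370];cv2.imwrite("pics/a3.png",cv2.resize(s,None,fx=3.3,fy=3.3,interpolation=2))
E
```

```text
t 3.25 tcp [0.6079 0.0209 0.1276] yhead 105.7 F [ 0.5  1.1 -0.1] w 0.0866 delta cm tool [0.08 0.04 0.46]
```

View pics/a3.png

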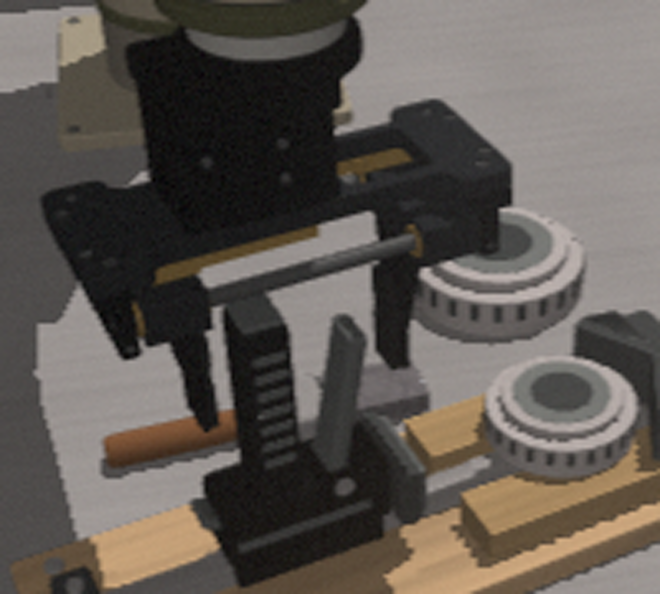

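Crop a3 shows the fingers straddling: one behind the grip at (207,430), one ahead of the trigger at (395,365). First pull.

Emit:
arm_command(moves=[0, 0, 0.4, 0, 0, 0, 0, 0, 0, 0, 0, 0, 0, 0, 0, 0, 0, 0, 0, 0, 0, 0, 0, 0, 0, 0, 0, 0, 0, 0, 0, 0], fingers=38, squeeze=20)

```text
time: 3.97
ee_pos: [0.6092, 0.0179, 0.124]
eef_rot: [-0.135, 0.991, -0.001, 0.001]
ft_force: [3.6, -3.9, 0.7]
width: 0.0418
grip_force: 14.1
```

```bash
python3 - <<'E'
from h import *
delta([.607,.021,.123])
E
```

```text
t 3.97 tcp [0.6092 0.0179 0.124 ] yhead 105.49 F [ 3.6 -3.9  0.7] w 0.0418 delta cm tool [0.13 0.35 0.1 ]
```

Emit:
arm_command(moves=[0, 0, 0, 0, 0, 0, 0, 0, 0, 0, 0, 0, 0, 0, 0, 0])

```text
time: 4.3
ee_pos: [0.609, 0.0185, 0.124]
eef_rot: [-0.135, 0.991, -0.0, 0.001]
ft_force: [3.5, -4.8, 1.4]
width: 0.0385
grip_force: 20.1
```

```bash
python3 - <<'E'
from h import *
delta([.607,.021,.123])
E
```

```text
t 4.3 tcp [0.609  0.0185 0.124 ] yhead 105.53 F [ 3.5 -4.8  1.4] w 0.0385 delta cm tool [0.13 0.29 0.1 ]
```

Emit:
arm_command(moves=[0, 0, 0, 0, 0, 0, 0, 0, 0, 0.3, 0, 0, 0, 0.3, 0, 0, 0, 0.3, 0, 0, 0, 0, 0, 0, 0, 0, 0, 0, 0, 0, 0, 0, 0, 0, 0, 0], fingers=86)

```text
time: 5.05
ee_pos: [0.6057, 0.0282, 0.1232]
eef_rot: [-0.136, 0.991, 0.0, -0.0]
ft_force: [0.5, -0.4, 0.6]
width: 0.074
grip_force: 0.0
```

```bash
python3 - <<'E'
from h import *
delta([.607,.021,.123])
s=r.camera("scene")[:,:,::-1]
s=s[90:270,170:370];cv2.imwrite("pics/a4.png",cv2.resize(s,None,fx=3.3,fy=3.3,interpolation=2))
E
```

```text
t 5.05 tcp [0.6057 0.0282 0.1232] yhead 105.59 F [ 0.5 -0.4  0.6] w 0.074 delta cm tool [ 0.07 -0.73  0.02]
```

View pics/a4.png

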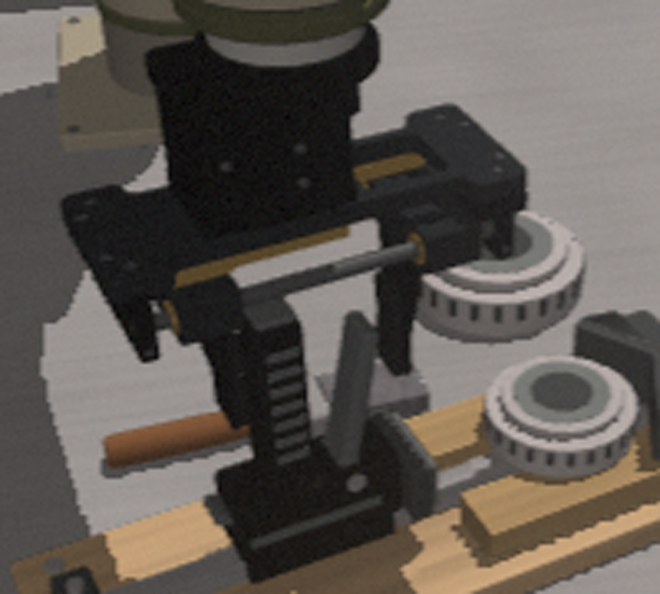

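Crop a4 shows the head walked forward (grip top now at (272,305)), the trigger back forward, and the fingers clear of both sides. Second pull.

Emit:
arm_command(moves=[0, 0, 0, 0, 0, 0, 0, 0, 0, 0, 0, 0, 0, 0, 0, 0, 0, 0, 0, 0, 0, 0, 0, 0, 0, 0, 0, 0, 0, 0, 0, 0, 0, 0, 0, 0, 0, 0, 0, 0, 0, 0, 0, 0], fingers=38)

```text
time: 6.02
ee_pos: [0.6061, 0.0279, 0.1236]
eef_rot: [-0.135, 0.991, -0.0, 0.0]
ft_force: [0.6, -3.6, 1.4]
width: 0.0378
grip_force: 20.1
```

```bash
python3 - <<'E'
from h import *
delta([.607,.021,.123])
E
```

```text
t 6.02 tcp [0.6061 0.0279 0.1236] yhead 105.57 F [ 0.6 -3.6  1.4] w 0.0378 delta cm tool [ 0.09 -0.69  0.06]
```

Emit:
arm_command(moves=[0, 0, 0, 0, 0, 0, 0, 0, 0, 0.4, 0, 0, 0, 0.4, 0, 0, 0, 0.4, 0, 0, 0, 0, 0, 0, 0, 0, 0, 0, 0, 0, 0, 0, 0, 0, 0, 0], fingers=86)

```text
time: 6.77
ee_pos: [0.6028, 0.04, 0.1235]
eef_rot: [-0.136, 0.991, 0.0, -0.0]
ft_force: [0.3, 0.1, 0.8]
width: 0.0746
grip_force: 0.0
```

Emit:
arm_command(moves=[0, 0, 0, 0, 0, 0, 0, 0, 0, 0, 0, 0, 0, 0, 0, 0, 0, 0, 0, 0, 0, 0, 0, 0, 0, 0, 0, 0, 0, 0, 0, 0, 0, 0, 0, 0, 0, 0, 0, 0, 0, 0, 0, 0], fingers=38)

```text
time: 7.68
ee_pos: [0.6034, 0.0377, 0.1236]
eef_rot: [-0.135, 0.991, -0.001, 0.0]
ft_force: [3.8, -4.8, -3.2]
width: 0.0384
grip_force: 20.0
```

Emit:
arm_command(moves=[0, 0, 0, 0, 0, 0, 0, 0, 0, 0.4, 0, 0, 0, 0.4, 0, 0, 0, 0.4, 0, 0, 0, 0, 0, 0, 0, 0, 0, 0, 0, 0, 0, 0, 0, 0, 0, 0], fingers=86)

```text
time: 8.43
ee_pos: [0.5995, 0.0516, 0.1235]
eef_rot: [-0.136, 0.991, 0.0, -0.0]
ft_force: [-0.5, -1.5, 0.8]
width: 0.0745
grip_force: 0.0
```

```bash
python3 - <<'E'
from h import *
delta([.607,.021,.123])
s=r.camera("scene")[:,:,::-1]
s=s[90:270,190:390];cv2.imwrite("pics/a5.png",cv2.resize(s,None,fx=3.3,fy=3.3,interpolation=2))
E
```

```text
t 8.43 tcp [0.5995 0.0516 0.1235] yhead 105.61 F [-0.5 -1.5  0.8] w 0.0745 delta cm tool [ 0.1  -3.15  0.05]
```

View pics/a5.png

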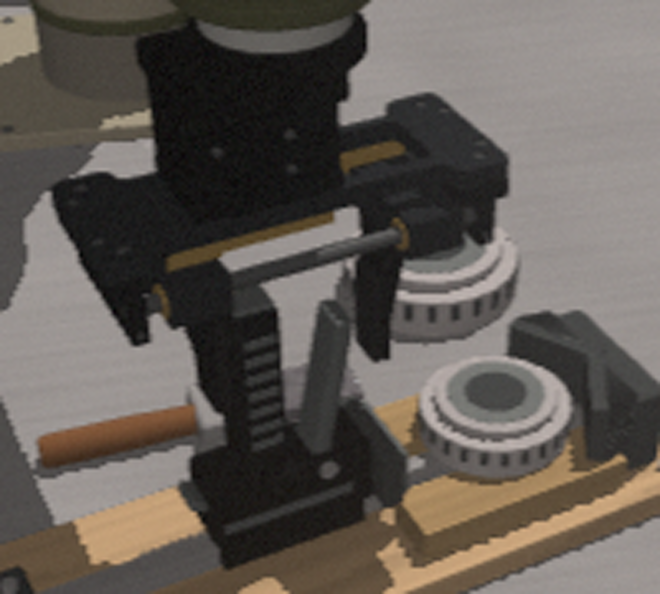

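Crop a5 shows the jaw at (390,455) nearing the head at (495,415). The trigger is forward again and the fingers are clear. Continuing with shifts of about 10 mm per pump.

Emit:
arm_command(moves=[0, -0.15, 0, 0, 0, 0, 0, 0, 0, 0, 0, 0, 0, 0, 0, 0, 0, 0, 0, 0, 0, 0, 0, 0, 0, 0, 0, 0, 0, 0, 0, 0, 0, 0, 0, 0, 0, 0, 0, 0, 0, 0, 0, 0], fingers=38)

```text
time: 9.4
ee_pos: [0.6007, 0.0475, 0.1236]
eef_rot: [-0.134, 0.991, -0.001, 0.001]
ft_force: [2.9, -5.7, -1.8]
width: 0.0382
grip_force: 20.0
```

Emit:
arm_command(moves=[0, 0, 0, 0, 0, 0, 0, 0, 0, 0.3, 0, 0, 0, 0.4, 0, 0, 0, 0.4, 0, 0, 0, 0, 0, 0, 0, 0, 0, 0, 0, 0, 0, 0, 0, 0, 0, 0], fingers=86)

```text
time: 10.15
ee_pos: [0.5969, 0.0608, 0.1235]
eef_rot: [-0.136, 0.991, 0.0, -0.0]
ft_force: [0.0, -1.2, 0.7]
width: 0.0743
grip_force: 0.0
```

Emit:
arm_command(moves=[0, 0, 0, 0, 0, 0, 0, 0, 0, 0, 0, 0, 0, 0, 0, 0, 0, 0, 0, 0, 0, 0, 0, 0, 0, 0, 0, 0, 0, 0, 0, 0, 0, 0, 0, 0, 0, 0, 0, 0, 0, 0, 0, 0], fingers=38)

```text
time: 11.07
ee_pos: [0.5979, 0.0576, 0.1236]
eef_rot: [-0.134, 0.991, -0.001, 0.001]
ft_force: [5.9, -7.8, -3.7]
width: 0.0382
grip_force: 20.0
```

```bash
python3 - <<'E'
from h import *
delta([.607,.021,.123])
E
```

```text
t 11.07 tcp [0.5979 0.0576 0.1236] yhead 105.42 F [ 5.9 -7.8 -3.7] w 0.0382 delta cm tool [ 0.09 -3.77  0.07]
```

Emit:
arm_command(moves=[0, 0, 0, 0, 0, 0, 0, 0, 0, 0.2, 0, 0, 0, 0.3, 0, 0, 0, 0.3, 0, 0, 0, 0, 0, 0, 0, 0, 0, 0, 0, 0, 0, 0, 0, 0, 0, 0], fingers=86)

```text
time: 11.82
ee_pos: [0.5948, 0.0682, 0.1235]
eef_rot: [-0.136, 0.991, 0.0, -0.0]
ft_force: [-0.1, 0.3, -0.2]
width: 0.0744
grip_force: 0.0
```

Emit:
arm_command(moves=[0, 0, 0, 0, 0, 0, 0, 0, 0, 0, 0, 0, 0, 0, 0, 0, 0, 0, 0, 0, 0, 0, 0, 0, 0, 0, 0, 0, 0, 0, 0, 0, 0, 0, 0, 0, 0, 0, 0, 0, 0, 0, 0, 0], fingers=38)

```text
time: 12.73
ee_pos: [0.5954, 0.0664, 0.1236]
eef_rot: [-0.135, 0.991, -0.001, 0.0]
ft_force: [2.1, -5.8, -0.6]
width: 0.0385
grip_force: 20.2
```

```bash
python3 - <<'E'
from h import *
delta([.607,.021,.123])
s=r.camera("scene")[:,:,::-1]
cv2.imwrite("pics/b1.png",s)
# burner rim motion check vs start (numeric): region diff of the burner between start and now
a=cv2.imread("pics/scene0.png")
g=lambda i:cv2.cvtColor(i,6).astype(np.float32)
t=g(a)[205:218,322:360]; m=cv2.matchTemplate(g(s)[180:245,300:400],t,cv2.TM_CCOEFF_NORMED); _,v,_,l=cv2.minMaxLoc(m); print("shift px",l[0]+300-322,l[1]+180-205,v)
E
```

```text
t 12.73 tcp [0.5954 0.0664 0.1236] yhead 105.48 F [ 2.1 -5.8 -0.6] w 0.0385 delta cm tool [ 0.09 -4.69  0.06]
shift px 2 -1 0.9709840416908264
```

Emit:
arm_command(moves=[0, 0, 0, 0, 0, 0, 0, 0, 0, 0.3, 0, 0, 0, 0.3, 0, 0, 0, 0.4, 0, 0, 0, 0, 0, 0, 0, 0, 0, 0, 0, 0, 0, 0, 0, 0, 0, 0], fingers=86)

```text
time: 13.53
ee_pos: [0.5921, 0.0782, 0.1235]
eef_rot: [-0.136, 0.991, 0.0, -0.0]
ft_force: [-0.2, 0.2, -0.9]
width: 0.0746
grip_force: 0.0
```

Emit:
arm_command(moves=[0, 0, 0, 0, 0, 0, 0, 0, 0, 0, 0, 0, 0, 0, 0, 0, 0, 0, 0, 0, 0, 0, 0, 0, 0, 0, 0, 0, 0, 0, 0, 0, 0, 0, 0, 0, 0, 0, 0, 0, 0, 0, 0, 0], fingers=38)

```text
time: 14.45
ee_pos: [0.5932, 0.0744, 0.1235]
eef_rot: [-0.134, 0.991, -0.001, 0.001]
ft_force: [5.3, -9.3, -3.3]
width: 0.0492
grip_force: 20.0
```

```bash
python3 - <<'E'
from h import *
delta([.607,.021,.123])
s=r.camera("scene")[:,:,::-1]
cv2.imwrite("pics/b2.png",s)
a=cv2.imread("pics/scene0.png")
g=lambda i:cv2.cvtColor(i,6).astype(np.float32)
t=g(a)[205:218,322:360]; m=cv2.matchTemplate(g(s)[180:245,300:400],t,cv2.TM_CCOEFF_NORMED); _,v,_,l=cv2.minMaxLoc(m); print("shift px",l[0]+300-322,l[1]+180-205,v)
E
```

```text
t 14.45 tcp [0.5932 0.0744 0.1235] yhead 105.4 F [ 5.3 -9.3 -3.3] w 0.0492 delta cm tool [ 0.09 -5.52  0.07]
shift px 4 0 0.9680665731430054
```

The trigger stalled at a 49.2 mm opening with 20 N, so the head should be home. I'll ease the arm's forward push, settle at 30 N and look.

Emit:
arm_command(moves=[0, -0.1, 0, 0, 0, -0.1, 0, 0, 0, -0.1, 0, 0, 0, 0, 0, 0, 0, 0, 0, 0, 0, 0, 0, 0, 0, 0, 0, 0, 0, 0, 0, 0], squeeze=29)

```text
time: 15.17
ee_pos: [0.5934, 0.0735, 0.1236]
eef_rot: [-0.135, 0.991, -0.0, 0.0]
ft_force: [2.9, -4.9, -0.8]
width: 0.0468
grip_force: 29.0
```

```bash
python3 - <<'E'
from h import *
delta([.607,.021,.123])
s=r.camera("scene")[:,:,::-1]
a=cv2.imread("pics/scene0.png")
g=lambda i:cv2.cvtColor(i,6).astype(np.float32)
t=g(a)[205:218,322:360]; m=cv2.matchTemplate(g(s)[180:245,300:400],t,cv2.TM_CCOEFF_NORMED); _,v,_,l=cv2.minMaxLoc(m); print("shift px",l[0]+300-322,l[1]+180-205,v)
o=np.vstack([cv2.resize(s[150:260,215:415],None,fx=4,fy=4,interpolation=2),np.zeros((1,800,3),np.uint8)]);
tp=r.camera("top")[:,:,::-1][190:270,255:365]
c=cv2.resize(tp,None,fx=1.4,fy=1.4); o[-c.shape[0]:,:c.shape[1]]=c
cv2.imwrite("pics/a6.png",o)
E
```

```text
t 15.17 tcp [0.5934 0.0735 0.1236] yhead 105.49 F [ 2.9 -4.9 -0.8] w 0.0468 delta cm tool [ 0.09 -5.43  0.06]
shift px 4 0 0.9665782451629639
```

View pics/a6.png

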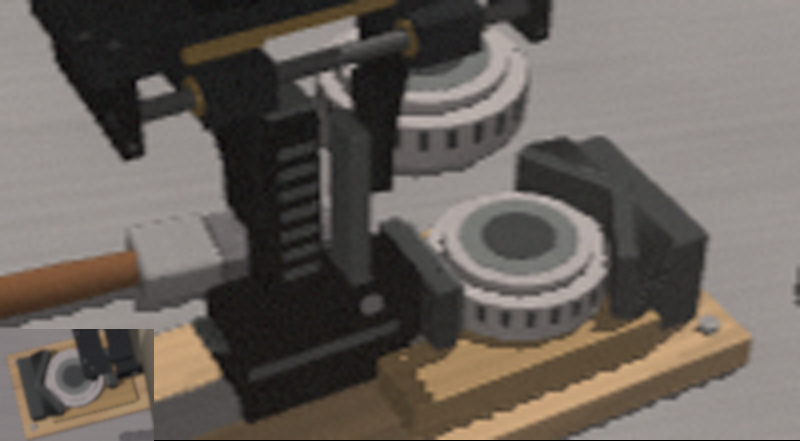

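Crop a6 shows the head at (520,260) flat on the bearers, with the jaw pad on its near side and the V on the other. I'll check numerically that it has settled and is centred.

Emit:
arm_command(moves=[0, 0, 0, 0, 0, 0, 0, 0, 0, 0, 0, 0, 0, 0, 0, 0, 0, 0, 0, 0, 0, 0, 0, 0])

```text
time: 15.77
ee_pos: [0.5934, 0.0735, 0.1235]
eef_rot: [-0.135, 0.991, -0.0, 0.0]
ft_force: [3.3, -5.9, -1.2]
width: 0.0468
grip_force: 29.0
```

```bash
python3 - <<'E'
from h import *
delta([.607,.021,.123])
def sub(a,b,box,n,pad=10):
    u,v,w,h=box; g=lambda i:cv2.cvtColor(i,6)
    up=lambda i:cv2.resize(g(i),None,fx=8,fy=8,interpolation=2)
    m=cv2.matchTemplate(up(b[v-pad:v+h+pad,u-pad:u+w+pad]),up(a[v:v+h,u:u+w]),5); _,q,_,l=cv2.minMaxLoc(m)
    d=np.array(l)/8-pad; c=np.array([u+w/2,v+h/2]); D=ray(n,*(c+d),.064)-ray(n,*c,.064)
    for z in (0,): print(n,"px",d,q.round(3),"clamp-frame mm",(R.from_euler('z',-105.5,degrees=True).apply(D)*1e3).round(1))
for n in("scene","top"):
    a=cv2.imread(f"pics/{n}0.png");b=r.camera(n)[:,:,::-1].copy();cv2.imwrite(f"pics/f_{n}.png",b)
    sub(a,b,(326,203,28,15) if n=="scene" else (300,214,22,24),n)
    sub(a,b,(420,210,30,25) if n=="scene" else (205,208,35,35),n)
    # fixed V jaw check
    # yields ~0 if board unmoved
    sub(a,b,(362,190,28,30) if n=="scene" else (268,205,14,50),n)
E
```

```text
t 15.77 tcp [0.5934 0.0735 0.1235] yhead 105.49 F [ 3.3 -5.9 -1.2] w 0.0468 delta cm tool [ 0.09 -5.43  0.06]Traceback (most recent call last):
  File "<stdin>", line 11, in <module>
  File "<stdin>", line 8, in sub
AttributeError: 'float' object has no attribute 'round'
```

```bash
python3 - <<'E'
from h import *
def sub(a,b,box,n,pad=10):
    u,v,w,h=box; g=lambda i:cv2.cvtColor(i,6)
    up=lambda i:cv2.resize(g(i),None,fx=8,fy=8,interpolation=2)
    m=cv2.matchTemplate(up(b[v-pad:v+h+pad,u-pad:u+w+pad]),up(a[v:v+h,u:u+w]),5); _,q,_,l=cv2.minMaxLoc(m)
    d=np.array(l)/8-pad; c=np.array([u+w/2,v+h/2]); D=ray(n,*(c+d),.064)-ray(n,*c,.064)
    print(n,"px",d,round(q,3),"clamp-frame mm",(R.from_euler('z',-105.5,degrees=True).apply(D)*1e3).round(1))
for n in("scene","top"):
    a=cv2.imread(f"pics/{n}0.png");b=r.camera(n)[:,:,::-1].copy()
    for bx in ([(326,203,28,15),(420,210,30,25)] if n=="scene" else [(300,214,22,24),(205,208,35,35),(268,205,14,50)]): sub(a,b,bx,n)
    # V jaw centre & bore centre, top: dark bore blob
    if n=="top":
        for i in (a,b):
            gr=cv2.cvtColor(i,6)[217:236,296:325]; cv2.imwrite("pics/x.png",gr)
            k,lab,st,ce=cv2.connectedComponentsWithStats((gr<75).astype(np.uint8)); print([(st[j,4],ce[j].round(1)+[296,217]) for j in range(1,k) if st[j,4]>20])
E
```

```text
scene px [4.5   0.375] 0.987 clamp-frame mm [ 6.6 -4.7  0. ]
scene px [0. 0.] 0.99 clamp-frame mm [0. 0. 0.]
top px [-4.5  -1.25] 0.781 clamp-frame mm [ 8.  -4.7  0. ]
top px [0. 0.] 0.998 clamp-frame mm [0. 0. 0.]
top px [0. 0.] 0.999 clamp-frame mm [0. 0. 0.]
[(np.int32(192), array([311.3, 224.8]))]
[(np.int32(281), array([311.7, 222.6]))]
```

```bash
python3 -c "
from bench import r
print(r.close_job())"
```

```text
the job is handed in; nothing more can be done
None
```

The burner head is home in the V, by camera within about 1 mm of the seat, after six full pulls and a seventh that stalled; the arm is still holding the trigger at a steady 29 N, and the job is handed in (no verdict was returned).

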